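# Prove that the bench vise's screw holds

### The arm

A 6-joint arm with a two-finger parallel gripper is mounted at the origin on the work surface. World frame = base frame: x ahead of the robot, y to its left, z up, the work surface at z = 0. Lengths are in m, angles in rad, forces in N, time in s.
With the tool pointing down it reaches from about 0.375 to 0.9 m from the base axis. Payload 3.1 kg.
Tool frame: the origin (TCP) lies on the centre line of the jaws, within the pads' length; the fingertips stand ahead of it and the grasp point (between the pads) lies 5 mm behind it (bot.tips_ahead is the z of the fingertips in the tool frame, in m); z points along the fingers, y is the direction in which the jaws open and shut (so a half turn about z gives the same grasp; the last joint's range is limited). The gripper opens to 85 mm and grips with 20 to 120 N. Pads are 22 mm wide; open, the fingers measure 114 mm over their backs; the gripper's body (76 mm by 85 mm) begins 54 mm behind the grasp point. The pads swing forward as they close: fully open they stand 13 mm farther back than shut.
Start: joints at [-1.494, 0.527, 1.433, -0, 1.181, -0.178], TCP at [0.158, -0.605, 0.245] pointing down, gripper open.
Joint ranges: [-3.08, 3.08], [-0.75, 2.2], [0.22, 2.44], [-1.43, 4.57], [0, 2.65], [-2.85, 2.85]. Speed limits (rad/s): [2.79, 2.79, 3.14, 3.14, 3.14, 3.14].

### API

Orientations are given as a unit quaternion [w, x, y, z].
In Python, from plant import bot, optics, order gives the robot as it stands.
- The arm moves only by the shell command python3 -m pendant 'ROWS'. ROWS is JSON, a list of rows, each an object with "delta_pos": the shift along the tool's x, y, z in mm, a list of three; "twist": the turn, a rotation vector about the tool's x, y, z in rad, a list of three; "claw": the opening, from -1 (shut) to 1 (fully open), so that 0 is half open. In form: [{"delta_pos": [tx, ty, tz], "twist": [ax, ay, az], "claw": claw}, ...]. A call has 1 to 5 rows; each row shifts and turns the commanded pose from where the row before left it, along the tool's axes as they then stand; what a row does not reach is not made up. A row lasts 1/12 s, in which the tool goes at most 41.7 mm and 7.16 degrees, less where a joint would pass 70% of its speed; a pose out of reach is approached as far as the arm can. A call with a gripper value outside its range is refused whole. The fingers move at their own pace and stop on an object; the grip force is fixed at half the most. Time passes only in rows, so rows that do not move let the fingers close. It gives the time, the measured TCP pose, the force and the opening at its end, in the units of the state.
- bot.get_state(): the state, without advancing time (a new reading comes with each control period).
- optics.capture(name): name is "scene" or "top"; returns the picture (384x512x3 uint8, red, green, blue); there is no depth.
- optics.camera_info(name): a dict with "fx", "fy", "cx", "cy" (pixels), "view" (4x4, takes a point from world to camera coordinates). Camera axes: x right, y down, z forward; pixel columns grow to the right and rows downward; lengths in m; the calibration is good to about 2 mm. A picture is of the moment at which its call begins. camera_info takes no time and is no camera call.
- order.sign_off(): hands the job in, once; it reports no verdict.
The state is a dict: "time": time; "joints": joint angles; "joint_velocities": joint speeds; "effort": joint torques, N m; "position": TCP position; "tcp_rot": TCP orientation; "ft_force": force on the tool from outside, world axes, zero at the start; "torque": the same for the moment, N m; "gripper_width": finger opening in m.
Only numpy, scipy, OpenCV 4.12 (cv2) and the standard library are available. Lean on these libraries where they do the work, as an engineer would, in place of code of your own. Each camera call takes 0.05 s, during which the arm holds its last target.

### The job

Before the plate is drilled, prove that the vise is tight: slide the vise's handle bar all the way out to the right (as seen from the robot, facing the screw), then bear straight down on its right end ball with a steady 15 N or so for about two seconds, in the tightening direction. The screw must hold without turning, so do not load it beyond 20 N; then let go, with the bar still fully out to the right, and leave the other things on the bench alone.

Things in the scene. Friction and masses are not known exactly. Their poses are not given: they have to be found in the camera images.
- vise: Grey cast bench vise bolted down, a steel plate clamped in it. Origin on the bench right below the centre of the screw's head; x runs along the screw from the head to the jaws (away from the robot, yaw within 0.35 rad), y to the left, z up. Its body begins at x = 73 mm; jaws 100 mm wide, up to 148 mm high; the plate reaches up to 195 mm at x = 133 mm; tail ends at x = 265 mm.
- head_center (a point): Centre of the screw's head, 100 mm above the bench, fixed: a dark steel cylinder 36 mm in diameter, 40 mm long. The bar passes through this point; around and under it is free space. Fully out, the right ball's centre lies 150 mm from here (-y of the vise). Pressing it down tightens: 15 N straight down there gives the proof torque of 2.25 N m; the screw turns at about 3.6 N m (24 N there).
- bar (a joint): Straight copper-coloured handle bar, 12 mm in diameter, across the head (along the vise's y), with a steel ball 24 mm in diameter on each end; ball centres 180 mm apart. It may lie up to 0.2 rad off level either way (not measured: feel or look). Value: how far it is slid, m: 0 centred, + to the right, stops at +-0.06, starts from -0.055 to +0.015. About 3 N of friction; stays where left.
- twist (a joint): Elastic wind-up of the head on the tight screw, rad: 0 unloaded, + when the right end is pressed down, in proportion to the torque (600 N m per rad, so only about 0.0038 rad, or 0.6 mm at the right ball, for 15 N there); springs back on release. Too small to be read or steered by position: go by the force.
- screw_mark (a point): Notch mark on top of the screw's collar just behind the head, 20 mm above the screw's axis. It moves only if the screw turns; the tight screw stays put unless overloaded. It tells nothing of how the bar lies.
- hammer_mid (a point): Hammer lying on the bench to the left of the vise (bystander): middle of its length.
- file_mid (a point): Flat file, 300 mm long, wooden handle towards the robot, lying on the bench right of the vise (bystander): middle of its length, 12 mm up.
- tumbler_mid (a point): Clear glass tumbler, 66 mm across and 110 mm high, standing left of the vise's jaws (bystander): centre, half-way up.

How it is judged:
On the way, in this order (a step that is already met when the one before it is completed fails the run):
1. the bar is slid fully out to the right (within 4 mm of its stop) (value of joint bar above 0.056 m), for 0.2 s.
2. with the bar fully out, the screw is loaded in the tightening direction with at least 1.8 N m (12 N on the right ball), without a break for 1 s (value of joint twist above 0.003 rad and value of joint bar above 0.054 m), for 1 s.
At the end, for the whole second after the job is handed in: The bar is still fully out to the right (within 6 mm of its stop), the head has sprung back unloaded (wind-up under 0.0015 rad), the screw has not turned (mark moved under 1 mm, about 3 degrees), and nothing presses on the vise (value of joint bar above 0.054 m and value of joint twist below 0.0015 rad and distance of screw_mark from where it was at the start of the episode below 0.001 m and contact force between anything else and vise below 1 N); the robot touches nothing.
It fails at once if the screw turned: its mark moved more than 1 mm (about 3 degrees) (distance of screw_mark from where it was at the start of the episode above 0.001 m).
It fails at once if the screw was loaded beyond 3.15 N m (21 N on the right ball) (value of joint twist above 0.00525 rad).
It fails at once if the screw was loaded in the loosening direction beyond 1.8 N m (value of joint twist below -0.003 rad).
It fails at once if the hammer, file or tumbler was moved more than 30 mm (distance of any of hammer_mid, file_mid, tumbler_mid from where it was at the start of the episode above 0.03 m).
It also fails if it takes over 70 s, if anything falls off the work surface, if the arm or the gripper's body presses on something with over 40 N, if the wrist force passes 120 N, or if a joint passes its speed limit or range.

## Working session

There is one attempt and no reset: what is moved stays moved. The work goes in short steps, Python scripts to look and compute and a shell command to move; the robot and the scene stay as the last step left them, time stands still between calls to the robot, and variables do not carry over. Pictures are saved under pics/ and viewed, and the job is handed in when it is done.

```bash
ls; mkdir -p pics
python3 - <<'E'
from plant import bot, optics, order
import cv2
for n in("scene","top"):
    im=optics.capture(n); cv2.imwrite(f"pics/{n}0.png",cv2.resize(im[:,:,::-1],(800,600),interpolation=cv2.INTER_CUBIC))
    cv2.imwrite(f"raw_{n}0.png",im[:,:,::-1])
    print(optics.camera_info(n))
print(bot.get_state(),bot.tips_ahead)
E
```

```text
pics
{'fx': 469.2479964692732, 'fy': 469.2479964692732, 'cx': 257.04752088939125, 'cy': 196.94702275348956, 'view': array([[ 0.06751067,  0.99762048, -0.01398881, -0.11739636],
       [ 0.785328  , -0.06178198, -0.61598938, -0.43859443],
       [-0.61538788,  0.03060005, -0.78763024,  1.57581295],
       [ 0.        ,  0.        ,  0.        ,  1.        ]])}
{'fx': 392.3756490121727, 'fy': 392.3756490121727, 'cx': 251.3705248587595, 'cy': 196.1922114334117, 'view': array([[-0.02706851, -0.99916272, -0.03067837,  0.09188126],
       [-0.99176013,  0.03068691, -0.12437909,  0.65882719],
       [ 0.12521637,  0.02705882, -0.99176039,  0.97179163],
       [ 0.        ,  0.        ,  0.        ,  1.        ]])}
{'time': 0.1, 'joints': array([-1.49351317e+00,  5.28363013e-01,  1.43376293e+00,  4.03762134e-06,
        1.18145756e+00, -1.78502871e-01]), 'joint_velocities': array([ 0.00043916, -0.00152077, -0.00256192, -0.00070957, -0.00056149,
       -0.00065139]), 'effort': array([-6.28211419e-04, -4.43307173e+01, -1.78585464e+01, -1.06814962e-04,
        3.91493901e-03,  1.60826437e-05]), 'position': array([ 0.15810746, -0.60402472,  0.24444131]), 'tcp_rot': array([-9.94057527e-04,  9.91832437e-01,  1.27543822e-01,  5.22214620e-05]), 'ft_force': array([ 0.45802165,  0.74718052, -0.16051252]), 'torque': array([ 0.01238879, -0.01611409, -0.0086204 ]), 'gripper_width': 0.08526637020361826} 0.014
```

View pics/scene0.png

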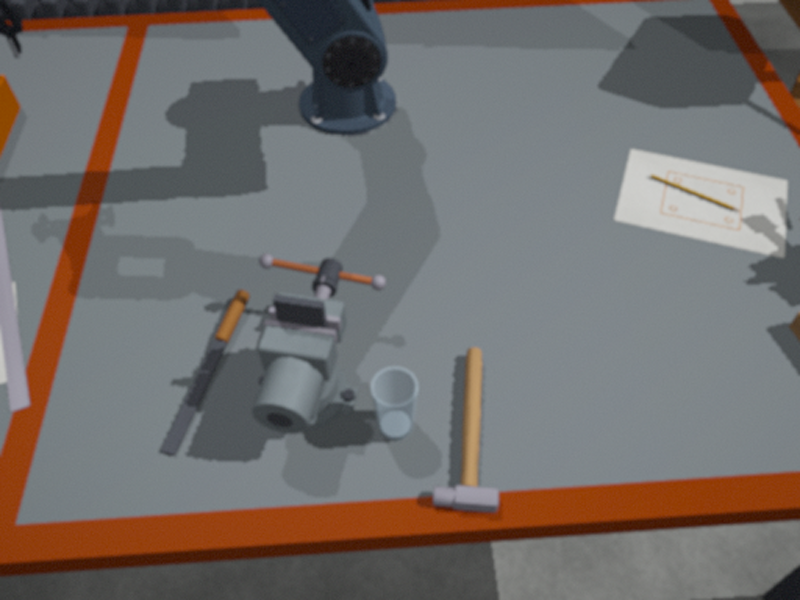

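View pics/top0.png

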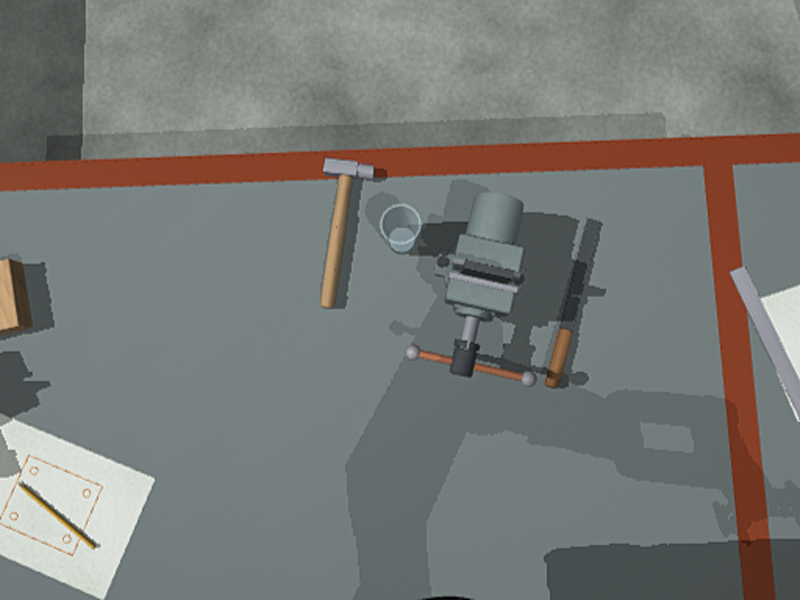

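The scene view shows the vise with balls at about (266,261) and (379,282). In the top view they are at about (413,352) on the left and (529,378) on the right. I'll enlarge both to measure them.

Run:
```python
import cv2,numpy as np
a=cv2.imread("raw_scene0.png")[150:220,155:255]; b=cv2.imread("raw_top0.png")[190:260,250:370]
cv2.imwrite("pics/cs0.png",cv2.resize(a,None,fx=7,fy=7,interpolation=cv2.INTER_CUBIC))
cv2.imwrite("pics/ct0.png",cv2.resize(b,None,fx=6.5,fy=6.5,interpolation=cv2.INTER_CUBIC))
```

```text
(no output)
```

View pics/cs0.png

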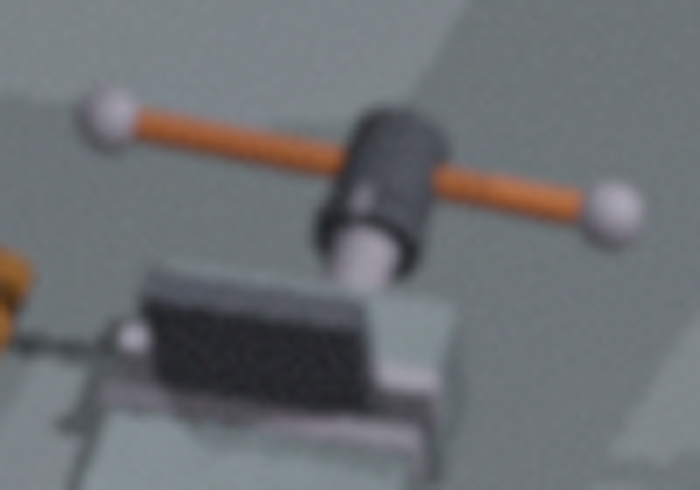

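View pics/ct0.png

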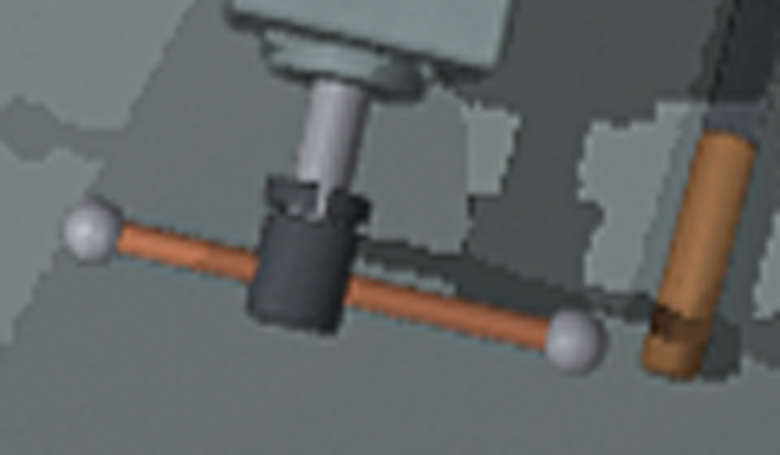

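```bash
cat > h.py <<'E'
import numpy as np,cv2
from plant import bot,optics
C={n:optics.camera_info(n) for n in("scene","top")}
def K(c): return np.array([[c['fx'],0,c['cx']],[0,c['fy'],c['cy']],[0,0,1]])
P={n:K(c)@c['view'][:3] for n,c in C.items()}
def tri(a,b):
    X=cv2.triangulatePoints(P['scene'],P['top'],np.array(a,float).reshape(2,1),np.array(b,float).reshape(2,1))
    return (X[:3]/X[3]).ravel()
def proj(n,X):
    p=P[n]@np.append(X,1); return p[:2]/p[2]
def up(p,f,o): return [(p[0]+.5)/f-.5+o[0],(p[1]+.5)/f-.5+o[1]]
E
python3 - <<'E'
from h import *
S=lambda p:up(p,7,(155,150)); T=lambda p:up(p,6.5,(250,190))
R=tri(S((111,117)),T((575,342)));L=tri(S((612,212)),T((92,231)))
for X,s,t in((R,S((111,117)),T((575,342))),(L,S((612,212)),T((92,231)))): print(X,proj('scene',X)-s,proj('top',X)-t)
d=R-L;n=np.linalg.norm(d);print(n,"yaw",np.arctan2(d[0],-d[1]),"tilt down right",np.arcsin(-d[2]/n))
for s in np.linspace(0,180,10):print(s,L+d/n*s/1000, )
H=tri(S((390,166)),T((303,276)));print("head",H,(H-L)@d/n)
# where line passes z=.1 & file
# file handle near end at z .012
t=T((672,365));Ki=np.linalg.inv(P['top'][:,:3]);c=-Ki@P['top'][:,3];r=Ki@np.append(t,1);print("file end",c+r*(0.025-c[2])/r[2])
E
```

```text
[ 0.53695578 -0.1310575   0.1083251 ] [-0.00461394 -0.00019618] [-0.00683044  0.0004697 ]
[0.58300626 0.04297105 0.09459785] [ 0.07724164 -0.00446907] [ 0.11111667 -0.00306153]
0.18054090448691087 yaw -0.25868549023459964 tilt down right -0.0761075023105279
0.0 [0.58300626 0.04297105 0.09459785]
20.0 [0.57790487 0.02369247 0.09611853]
40.0 [0.57280348 0.0044139  0.09763921]
60.0 [ 0.56770209 -0.01486467  0.09915989]
80.0 [ 0.5626007  -0.03414324  0.10068057]
100.0 [ 0.55749931 -0.05342182  0.10220125]
120.0 [ 0.55239792 -0.07270039  0.10372193]
140.0 [ 0.54729653 -0.09197896  0.10524262]
160.0 [ 0.54219514 -0.11125753  0.1067633 ]
180.0 [ 0.53709375 -0.1305361   0.10828398]
head [ 0.56377708 -0.03361534  0.10392378] 0.07943767295711088
file end [ 0.52714066 -0.18429736  0.025     ]
```

Triangulation gives a ball spacing of 180.5 mm, which fits the stated 180. The vise yaw is about -0.259, the slide is about +0.012, and the right end is about 0.076 rad up. The head comes out near (0.563, -0.033, 0.10).

The plan is to close the fingers, push the left ball to the right, then press on the right ball. First I turn the tool to the vise's yaw and shut the fingers.

```bash
python3 -m pendant '[{"delta_pos":[0,0,0],"twist":[0,0,0.103],"claw":-1},{"delta_pos":[0,0,0],"twist":[0,0,0.103],"claw":-1},{"delta_pos":[0,0,0],"twist":[0,0,0.103],"claw":-1},{"delta_pos":[0,0,0],"twist":[0,0,0.103],"claw":-1},{"delta_pos":[0,0,0],"twist":[0,0,0.103],"claw":-1}]'
cat >> h.py <<'E'
from scipy.spatial.transform import Rotation as Ro
def goto(t):
    s=bot.get_state(); q=s['tcp_rot']; R=Ro.from_quat([q[1],q[2],q[3],q[0]])
    return R.inv().apply(np.array(t)-s['position'])*1000, R.as_matrix().round(3)
E
python3 - <<'E'
from h import *
print(goto((0.45,-0.3,0.245)));print(goto((0.5,-0.03,0.245))[0]);print(goto((0.596,0.086,0.245))[0])
E
```

```text
time: 0.52
position: [0.1581, -0.6042, 0.2447]
tcp_rot: [-0.001, 0.991, -0.132, -0.0]
ft_force: [0.1, 0.4, -0.1]
gripper_width: 0.0253
(array([ 2.02281367e+02, -3.69871888e+02,  8.04414142e-02]), array([[ 0.965, -0.261, -0.   ],
       [-0.261, -0.965,  0.001],
       [-0.   , -0.001, -1.   ]]))
[ 1.80030173e+02 -6.43559221e+02  4.38431910e-01]
[ 2.42402589e+02 -7.80605421e+02  5.82646049e-01]
```

```bash
R='x'; python3 -m pendant '[{"delta_pos":[18,-34,0],"twist":[0,0,0],"claw":-1},{"delta_pos":[18,-34,0],"twist":[0,0,0],"claw":-1},{"delta_pos":[18,-34,0],"twist":[0,0,0],"claw":-1},{"delta_pos":[18,-34,0],"twist":[0,0,0],"claw":-1},{"delta_pos":[18,-34,0],"twist":[0,0,0],"claw":-1}]' && python3 -m pendant '[{"delta_pos":[18,-34,0],"twist":[0,0,0],"claw":-1},{"delta_pos":[18,-34,0],"twist":[0,0,0],"claw":-1},{"delta_pos":[18,-34,0],"twist":[0,0,0],"claw":-1},{"delta_pos":[18,-34,0],"twist":[0,0,0],"claw":-1},{"delta_pos":[18,-34,0],"twist":[0,0,0],"claw":-1}]' && python3 -m pendant '[{"delta_pos":[0,-38,0],"twist":[0,0,0],"claw":-1},{"delta_pos":[0,-38,0],"twist":[0,0,0],"claw":-1},{"delta_pos":[0,-38,0],"twist":[0,0,0],"claw":-1},{"delta_pos":[0,-38,0],"twist":[0,0,0],"claw":-1},{"delta_pos":[0,-38,0],"twist":[0,0,0],"claw":-1}]'
python3 - <<'E'
from h import *
print(goto((0.596,0.086,0.245)),bot.get_state()['joints'])
E
```

```text
time: 0.93
position: [0.2894, -0.4617, 0.2449]
tcp_rot: [-0.001, 0.992, -0.13, -0.0]
ft_force: [-0.1, 0.0, -0.2]
gripper_width: 0.0
time: 1.35
position: [0.4201, -0.3203, 0.2451]
tcp_rot: [-0.0, 0.992, -0.129, -0.0]
ft_force: [0.8, -0.4, 0.7]
gripper_width: 0.0
time: 1.77
position: [0.4679, -0.1365, 0.2451]
tcp_rot: [-0.0, 0.992, -0.129, -0.0]
ft_force: [1.3, -0.3, -0.5]
gripper_width: 0.0002
(array([ 6.67295825e+01, -2.47942664e+02,  5.95059587e-02]), array([[ 0.967, -0.257, -0.001],
       [-0.257, -0.967,  0.   ],
       [-0.001, -0.   , -1.   ]])) [-5.13668482e-01  3.44004156e-01  1.76947424e+00  2.35881464e-05
  1.02882758e+00  1.31653365e+00]
```

```bash
python3 -m pendant '[{"delta_pos":[0,-38,0],"twist":[0,0,0],"claw":-1},{"delta_pos":[0,-38,0],"twist":[0,0,0],"claw":-1},{"delta_pos":[0,-38,0],"twist":[0,0,0],"claw":-1},{"delta_pos":[0,-38,0],"twist":[0,0,0],"claw":-1},{"delta_pos":[0,-38,0],"twist":[0,0,0],"claw":-1}]' && python3 -m pendant '[{"delta_pos":[20,-29,0],"twist":[0,0,0],"claw":-1},{"delta_pos":[20,-29,0],"twist":[0,0,0],"claw":-1},{"delta_pos":[27,0,0],"twist":[0,0,0],"claw":-1},{"delta_pos":[0,0,0],"twist":[0,0,0],"claw":-1},{"delta_pos":[0,0,0],"twist":[0,0,0],"claw":-1}]'
python3 - <<'E'
from h import *
print(goto((0.596,0.086,0.098)))
for n in C:
    im=optics.capture(n)[:,:,::-1]; cv2.imwrite(f"pics/{n}1.png",cv2.resize(im[100:300,100:400],None,fx=2.6,fy=2.6,interpolation=cv2.INTER_CUBIC))
E
```

```text
time: 2.18
position: [0.5166, 0.0471, 0.2451]
tcp_rot: [0.0, 0.992, -0.129, -0.0]
ft_force: [0.4, -0.1, -0.0]
gripper_width: 0.0003
time: 2.6
position: [0.5969, 0.0842, 0.2445]
tcp_rot: [0.0, 0.992, -0.129, -0.0]
ft_force: [0.8, -0.7, -1.1]
gripper_width: -0.0001
(array([ -1.20175576,  -1.51654421, 146.48510158]), array([[ 0.967, -0.256, -0.001],
       [-0.256, -0.967, -0.   ],
       [-0.001,  0.   , -1.   ]]))
```

View pics/scene1.png

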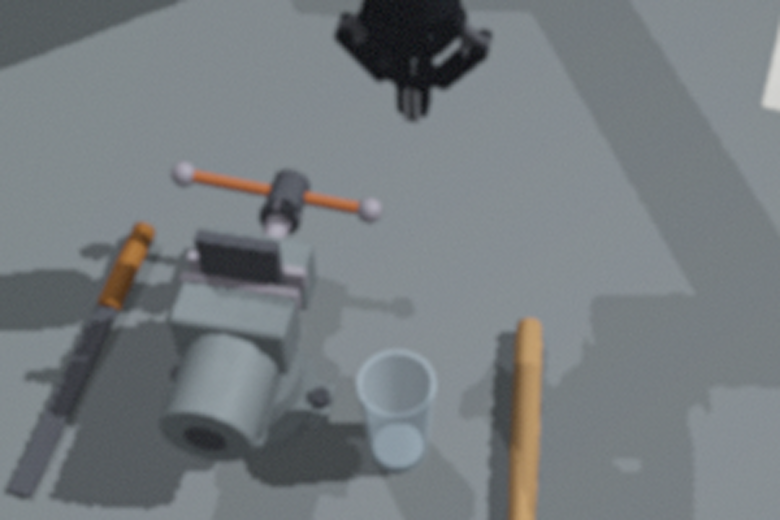

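View pics/top1.png

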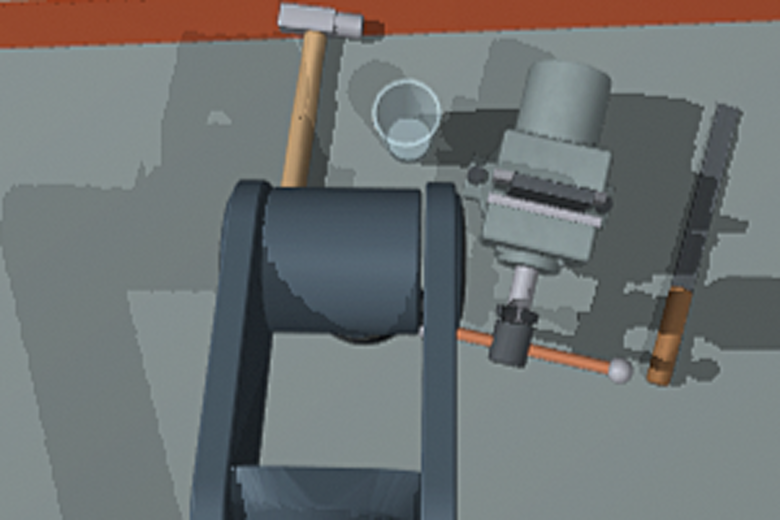

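The scene picture shows the shut fingers (410,115) left of and above the left ball (370,208), clear of the tumbler and hammer. I'll descend beside the ball.

```bash
python3 -m pendant '[{"delta_pos":[-1,-1.5,36],"twist":[0,0,0],"claw":-1},{"delta_pos":[0,0,36],"twist":[0,0,0],"claw":-1},{"delta_pos":[0,0,36],"twist":[0,0,0],"claw":-1},{"delta_pos":[0,0,34],"twist":[0,0,0],"claw":-1},{"delta_pos":[0,0,0],"twist":[0,0,0],"claw":-1}]'
python3 - <<'E'
from h import *
s=bot.get_state();print(s['position'],s['ft_force'],goto((0.583,0.043,0.102))[0])
im=optics.capture("scene")[:,:,::-1]; cv2.imwrite(f"pics/s2.png",cv2.resize(im[120:220,150:280],None,fx=6,fy=6,interpolation=cv2.INTER_CUBIC))
E
```

```text
time: 3.12
position: [0.5893, 0.0854, 0.097]
tcp_rot: [0.001, 0.992, -0.13, -0.008]
ft_force: [-1.3, -0.1, -0.4]
gripper_width: 0.0003
[0.58929971 0.08536105 0.09702136] [-1.25104157 -0.07371697 -0.4442836 ] [ 4.74133485 42.57178114 -4.9086567 ]
```

View pics/s2.png

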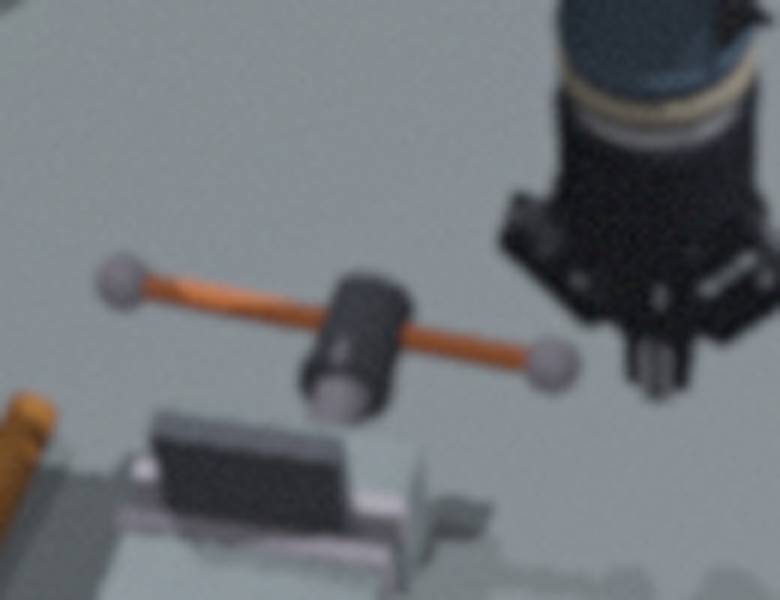

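The fingertips (655,390) are level with the left ball (552,362), with a gap of about 15 mm. I'll centre and settle.

```bash
python3 -m pendant '[{"delta_pos":[0,6,0],"twist":[0,0,0],"claw":-1},{"delta_pos":[0,0,0],"twist":[0,0,0],"claw":-1},{"delta_pos":[0,0,0],"twist":[0,0,0],"claw":-1}]'
python3 - <<'E'
from h import *
s=bot.get_state();print(s['position'],s['ft_force'],goto((0.583,0.043,0.102)))
E
```

```text
time: 3.42
position: [0.5958, 0.0794, 0.1061]
tcp_rot: [-0.0, 0.992, -0.13, 0.002]
ft_force: [-0.5, -0.2, 1.2]
gripper_width: -0.0003
[0.59576122 0.07937726 0.10610274] [-0.54965134 -0.1515955   1.21776696] (array([-3.00100188, 38.43939213,  4.0488869 ]), array([[ 0.966, -0.257,  0.005],
       [-0.257, -0.966, -0.   ],
       [ 0.005, -0.001, -1.   ]]))
```

```bash
python3 -m pendant '[{"delta_pos":[-2,4,0],"twist":[0,0,0],"claw":-1},{"delta_pos":[0,0,0],"twist":[0,0,0],"claw":-1},{"delta_pos":[0,0,0],"twist":[0,0,0],"claw":-1},{"delta_pos":[0,0,0],"twist":[0,0,0],"claw":-1}]'
python3 - <<'E'
from h import *
s=bot.get_state();print(s['position'],s['ft_force'],goto((0.583,0.043,0.102)))
E
```

```text
time: 3.75
position: [0.5915, 0.0766, 0.104]
tcp_rot: [-0.0, 0.992, -0.129, 0.001]
ft_force: [0.4, 0.8, -0.8]
gripper_width: -0.0001
[0.59146209 0.07658519 0.10399315] [ 0.41298751  0.83051852 -0.78142245] (array([ 0.42978524, 34.6326447 ,  1.98489403]), array([[ 0.967, -0.256,  0.001],
       [-0.256, -0.967, -0.   ],
       [ 0.001, -0.   , -1.   ]]))
```

```bash
python3 -m pendant '[{"delta_pos":[0,4,1],"twist":[0,0,0],"claw":-1},{"delta_pos":[0,3,1],"twist":[0,0,0],"claw":-1},{"delta_pos":[0,3,0],"twist":[0,0,0],"claw":-1},{"delta_pos":[0,3,0],"twist":[0,0,0],"claw":-1},{"delta_pos":[0,3,0],"twist":[0,0,0],"claw":-1}]';python3 -m pendant '[{"delta_pos":[0,3,0],"twist":[0,0,0],"claw":-1},{"delta_pos":[0,3,0],"twist":[0,0,0],"claw":-1},{"delta_pos":[0,3,0],"twist":[0,0,0],"claw":-1},{"delta_pos":[0,3,0],"twist":[0,0,0],"claw":-1}]'
python3 - <<'E'
from h import *
s=bot.get_state();print(s['position'],s['ft_force'],goto((0.583,0.043,0.102))[0])
im=optics.capture("scene")[:,:,::-1]; cv2.imwrite(f"pics/s3.png",cv2.resize(im[120:220,150:280],None,fx=6,fy=6,interpolation=cv2.INTER_CUBIC))
E
```

```text
time: 4.17
position: [0.5872, 0.0615, 0.1012]
tcp_rot: [-0.001, 0.992, -0.13, 0.0]
ft_force: [0.8, 3.3, -0.0]
gripper_width: 0.0002
time: 4.5
position: [0.5841, 0.0495, 0.1015]
tcp_rot: [-0.0, 0.992, -0.129, 0.0]
ft_force: [0.8, 3.9, 2.1]
gripper_width: 0.0001
[0.58409493 0.04947445 0.10154983] [0.77097601 3.90766468 2.0827514 ] [ 0.60168563  6.53861497 -0.45224607]
```

View pics/s3.png

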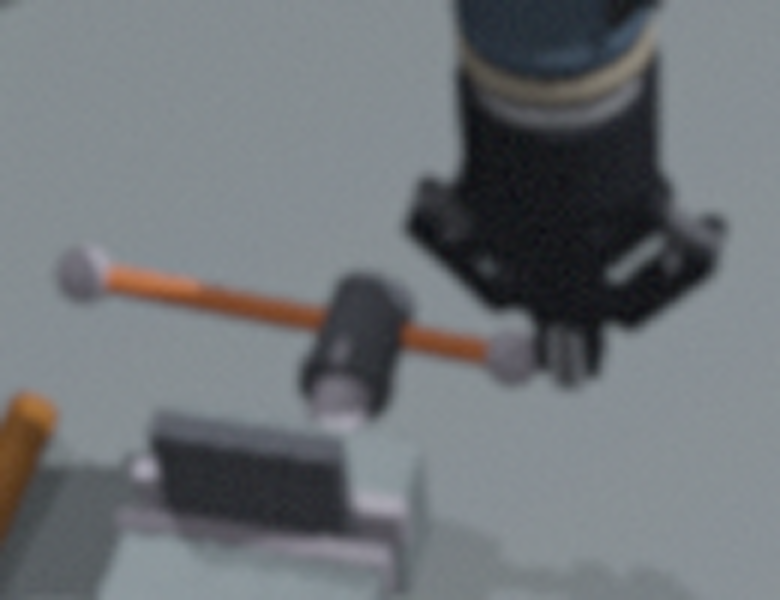

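The ball (512,355) is being pushed and the bar slides freely at about 4 N. The knuckles stay well above the head, so I'll continue.

```bash
python3 -m pendant '[{"delta_pos":[0,3,0],"twist":[0,0,0],"claw":-1},{"delta_pos":[0,3,0],"twist":[0,0,0],"claw":-1},{"delta_pos":[0,3,0],"twist":[0,0,0],"claw":-1},{"delta_pos":[0,3,0],"twist":[0,0,0],"claw":-1}]';python3 -m pendant '[{"delta_pos":[0,3,0],"twist":[0,0,0],"claw":-1},{"delta_pos":[0,3,0],"twist":[0,0,0],"claw":-1},{"delta_pos":[0,3,0],"twist":[0,0,0],"claw":-1},{"delta_pos":[0,1,0],"twist":[0,0,0],"claw":-1},{"delta_pos":[0,1,0],"twist":[0,0,0],"claw":-1}]'; python3 -m pendant '[{"delta_pos":[0,1,0],"twist":[0,0,0],"claw":-1},{"delta_pos":[0,1,0],"twist":[0,0,0],"claw":-1}]'
python3 - <<'E'
from h import *
s=bot.get_state();print(s['position'],s['ft_force'],goto((0.583,0.043,0.102))[0])
im=optics.capture("scene")[:,:,::-1]; cv2.imwrite(f"pics/s4.png",cv2.resize(im[120:220,150:280],None,fx=6,fy=6,interpolation=cv2.INTER_CUBIC))
E
```

```text
time: 4.88
position: [0.5811, 0.0377, 0.1017]
tcp_rot: [-0.0, 0.992, -0.129, 0.0]
ft_force: [-0.3, 4.3, 4.4]
gripper_width: 0.0001
time: 5.3
position: [0.5784, 0.027, 0.1015]
tcp_rot: [0.0, 0.992, -0.129, 0.0]
ft_force: [0.5, 3.6, 4.3]
gripper_width: 0.0001
time: 5.47
position: [0.5779, 0.0253, 0.1015]
tcp_rot: [0.0, 0.992, -0.129, 0.0]
ft_force: [0.5, 4.4, 4.6]
gripper_width: -0.0
[0.57792242 0.0252514  0.1014662 ] [0.49257702 4.4074921  4.56041131] [  0.36002166 -18.45715522  -0.53219113]
```

View pics/s4.png

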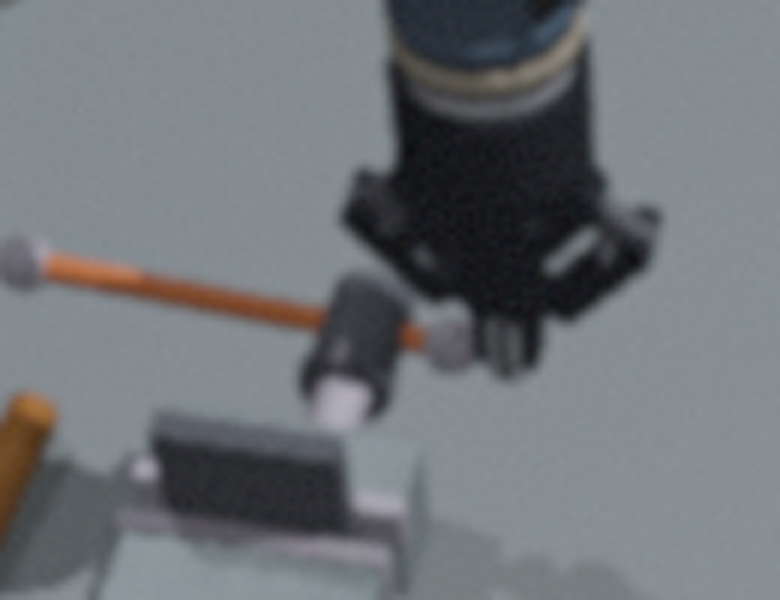

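```bash
python3 -m pendant '[{"delta_pos":[0,1,0],"twist":[0,0,0],"claw":-1},{"delta_pos":[0,1,0],"twist":[0,0,0],"claw":-1},{"delta_pos":[0,0,0],"twist":[0,0,0],"claw":-1}]';python3 -m pendant '[{"delta_pos":[0,1,0],"twist":[0,0,0],"claw":-1},{"delta_pos":[0,1,0],"twist":[0,0,0],"claw":-1},{"delta_pos":[0,0,0],"twist":[0,0,0],"claw":-1}]'; python3 -m pendant '[{"delta_pos":[0,1,0],"twist":[0,0,0],"claw":-1},{"delta_pos":[0,0,0],"twist":[0,0,0],"claw":-1}]'
```

```text
time: 5.77
position: [0.5772, 0.0233, 0.1013]
tcp_rot: [0.0, 0.992, -0.129, 0.0]
ft_force: [0.1, 2.3, 4.0]
gripper_width: 0.0
time: 6.02
position: [0.5767, 0.0213, 0.1013]
tcp_rot: [0.0, 0.992, -0.129, 0.0]
ft_force: [1.0, 2.7, 2.8]
gripper_width: 0.0003
time: 6.18
position: [0.5764, 0.0204, 0.1014]
tcp_rot: [0.0, 0.992, -0.129, 0.0]
ft_force: [1.1, 3.6, 4.0]
gripper_width: 0.0003
```

```bash
python3 -m pendant '[{"delta_pos":[0,1,0],"twist":[0,0,0],"claw":-1},{"delta_pos":[0,0,0],"twist":[0,0,0],"claw":-1}]';python3 -m pendant '[{"delta_pos":[0,1,0],"twist":[0,0,0],"claw":-1},{"delta_pos":[0,0,0],"twist":[0,0,0],"claw":-1}]'; python3 -m pendant '[{"delta_pos":[0,1,0],"twist":[0,0,0],"claw":-1},{"delta_pos":[0,0,0],"twist":[0,0,0],"claw":-1}]'
python3 - <<'E'
from h import *
im=optics.capture("scene")[:,:,::-1]; cv2.imwrite(f"pics/s5.png",cv2.resize(im[120:220,140:270],None,fx=6,fy=6,interpolation=cv2.INTER_CUBIC))
E
```

```text
time: 6.35
position: [0.5762, 0.0195, 0.1014]
tcp_rot: [-0.0, 0.992, -0.129, 0.0]
ft_force: [1.2, 2.7, 4.7]
gripper_width: 0.0005
time: 6.52
position: [0.5762, 0.0193, 0.1015]
tcp_rot: [-0.001, 0.992, -0.13, 0.0]
ft_force: [1.6, 6.1, 3.1]
gripper_width: -0.0001
time: 6.68
position: [0.5761, 0.0191, 0.1014]
tcp_rot: [-0.001, 0.992, -0.13, 0.001]
ft_force: [2.2, 8.6, 4.6]
gripper_width: 0.0001
```

View pics/s5.png

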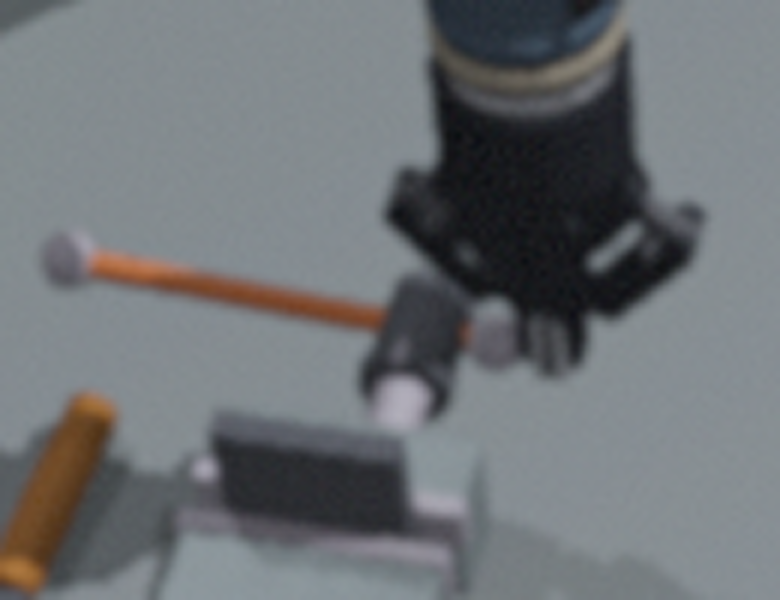

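The stop is reached: the force rose from 3 to 8.6 N with no further motion, and the ball (493,333) is right up at the head. I'll back off, rise and look.

```bash
python3 -m pendant '[{"delta_pos":[0,-8,0],"twist":[0,0,0],"claw":-1},{"delta_pos":[0,-10,0],"twist":[0,0,0],"claw":-1},{"delta_pos":[0,0,-20],"twist":[0,0,0],"claw":-1},{"delta_pos":[0,0,-40],"twist":[0,0,0],"claw":-1},{"delta_pos":[0,0,-40],"twist":[0,0,0],"claw":-1}]'; python3 -m pendant '[{"delta_pos":[0,0,-25],"twist":[0,0,0],"claw":-1},{"delta_pos":[0,0,0],"twist":[0,0,0],"claw":-1}]'
python3 - <<'E'
from h import *
for n in C:
    im=optics.capture(n)[:,:,::-1]; cv2.imwrite(f"raw_{n}6.png",im)
a=cv2.imread("raw_scene6.png")[150:220,130:230]; b=cv2.imread("raw_top6.png")[190:260,270:390]
cv2.imwrite("pics/cs6.png",cv2.resize(a,None,fx=7,fy=7,interpolation=cv2.INTER_CUBIC))
cv2.imwrite("pics/ct6.png",cv2.resize(b,None,fx=6.5,fy=6.5,interpolation=cv2.INTER_CUBIC))
print(bot.get_state()['position'])
E
```

```text
time: 7.15
position: [0.578, 0.0353, 0.1999]
tcp_rot: [0.001, 0.992, -0.129, -0.004]
ft_force: [0.7, -0.1, 1.1]
gripper_width: 0.0004
time: 7.32
position: [0.5833, 0.0347, 0.2318]
tcp_rot: [0.001, 0.992, -0.129, 0.005]
ft_force: [0.4, -0.5, -0.0]
gripper_width: 0.0002
[0.58009803 0.03502993 0.22686408]
```

View pics/cs6.png

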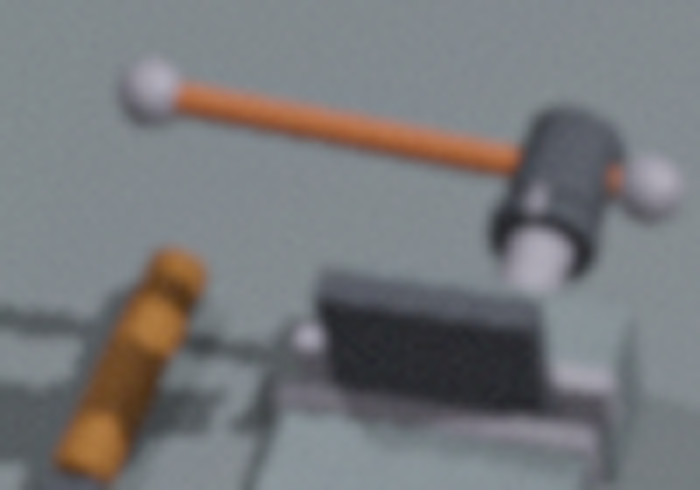

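View pics/ct6.png

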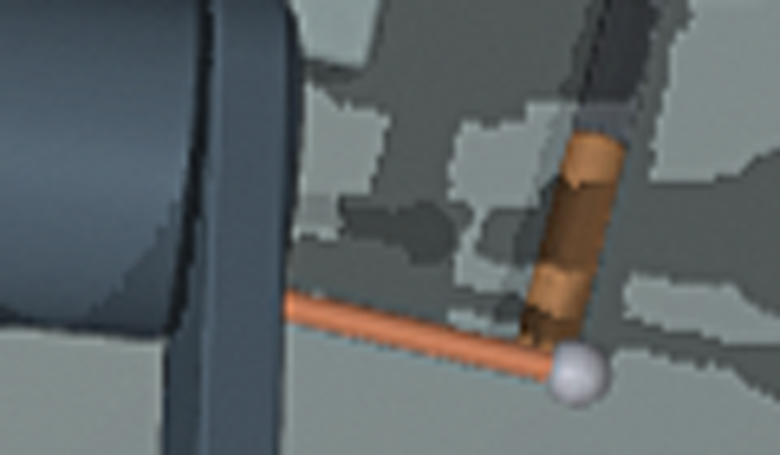

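Run:
```python
from h import *
s=up((151,90),7,(130,150));t=up((578,374),6.5,(270,190))
R=tri(s,t);print(R,proj('scene',R)-s)
R0=np.array([0.53696,-0.13106,0.10833]);print(np.linalg.norm(R-R0))
print(goto((R[0],R[1],0.225)))
```

```text
[ 0.52420929 -0.17800407  0.11252917] [0.18046963 0.01230784]
0.04882580626563862
(array([  0.47637877, 220.24085174,   2.06219361]), array([[ 0.967, -0.256,  0.001],
       [-0.256, -0.967, -0.001],
       [ 0.001,  0.001, -1.   ]]))
```

The right ball is now at (0.524, -0.178, 0.1125). It moved 48.8 mm and matches the predicted fully-out position. I'll move above it.

```bash
python3 -m pendant '[{"delta_pos":[0,37,0],"twist":[0,0,0],"claw":-1},{"delta_pos":[0,37,0],"twist":[0,0,0],"claw":-1},{"delta_pos":[0,37,0],"twist":[0,0,0],"claw":-1},{"delta_pos":[0,37,0],"twist":[0,0,0],"claw":-1},{"delta_pos":[0,37,0],"twist":[0,0,0],"claw":-1}]';python3 -m pendant '[{"delta_pos":[0,35,0],"twist":[0,0,0],"claw":-1},{"delta_pos":[0,0,20],"twist":[0,0,0],"claw":-1},{"delta_pos":[0,0,20],"twist":[0,0,0],"claw":-1},{"delta_pos":[0,0,20],"twist":[0,0,0],"claw":-1},{"delta_pos":[0,0,0],"twist":[0,0,0],"claw":-1}]';python3 -m pendant '[{"delta_pos":[0,0,0],"twist":[0,0,0],"claw":-1},{"delta_pos":[0,0,0],"twist":[0,0,0],"claw":-1},{"delta_pos":[0,0,0],"twist":[0,0,0],"claw":-1},{"delta_pos":[0,0,0],"twist":[0,0,0],"claw":-1}]'
python3 - <<'E'
from h import *
print(bot.get_state()['position'],goto((.5244,-.1778,.1390)))
E
```

```text
time: 7.83
position: [0.5305, -0.1444, 0.2238]
tcp_rot: [-0.001, 0.992, -0.129, -0.003]
ft_force: [0.3, 0.7, -0.4]
gripper_width: -0.0002
time: 8.25
position: [0.5196, -0.176, 0.1607]
tcp_rot: [-0.002, 0.992, -0.13, -0.006]
ft_force: [-0.2, 0.3, -0.2]
gripper_width: -0.0001
time: 8.58
position: [0.5245, -0.1777, 0.1673]
tcp_rot: [0.0, 0.992, -0.129, 0.001]
ft_force: [0.4, 0.1, 0.1]
gripper_width: 0.0005
[ 0.52449017 -0.17765098  0.16726948] (array([-0.10127457,  0.1507367 , 28.26942862]), array([[ 0.967, -0.256,  0.002],
       [-0.256, -0.967, -0.001],
       [ 0.002,  0.001, -1.   ]]))
```

```bash
python3 -m pendant '[{"delta_pos":[0,0,5],"twist":[0,0,0],"claw":-1},{"delta_pos":[0,0,5],"twist":[0,0,0],"claw":-1},{"delta_pos":[0,0,5],"twist":[0,0,0],"claw":-1},{"delta_pos":[0,0,3],"twist":[0,0,0],"claw":-1},{"delta_pos":[0,0,2],"twist":[0,0,0],"claw":-1}]';python3 -m pendant '[{"delta_pos":[0,0,1],"twist":[0,0,0],"claw":-1},{"delta_pos":[0,0,0],"twist":[0,0,0],"claw":-1},{"delta_pos":[0,0,0],"twist":[0,0,0],"claw":-1},{"delta_pos":[0,0,0],"twist":[0,0,0],"claw":-1},{"delta_pos":[0,0,0],"twist":[0,0,0],"claw":-1}]'
python3 - <<'E'
from h import *
print(bot.get_state()['position'],goto((.5244,-.1778,.1390))[0])
im=optics.capture("scene")[:,:,::-1]; cv2.imwrite(f"pics/s7.png",cv2.resize(im[100:200,120:250],None,fx=6,fy=6,interpolation=cv2.INTER_CUBIC))
for i in range(3):
    optics.capture("scene"); print(bot.get_state()['ft_force'].round(2))
E
```

```text
time: 9.0
position: [0.5235, -0.1774, 0.1456]
tcp_rot: [-0.0, 0.992, -0.129, -0.001]
ft_force: [-0.1, -0.1, -0.3]
gripper_width: -0.0002
time: 9.42
position: [0.5239, -0.1777, 0.1455]
tcp_rot: [0.0, 0.992, -0.129, 0.0]
ft_force: [-0.0, -0.8, 0.3]
gripper_width: -0.0
[ 0.52393089 -0.17765573  0.1454924 ] [0.48802609 0.01847474 6.49258406]
[-0.29 -0.74  0.38]
[-0.4  -0.34 -0.25]
[-0.43 -0.51  0.15]
```

View pics/s7.png

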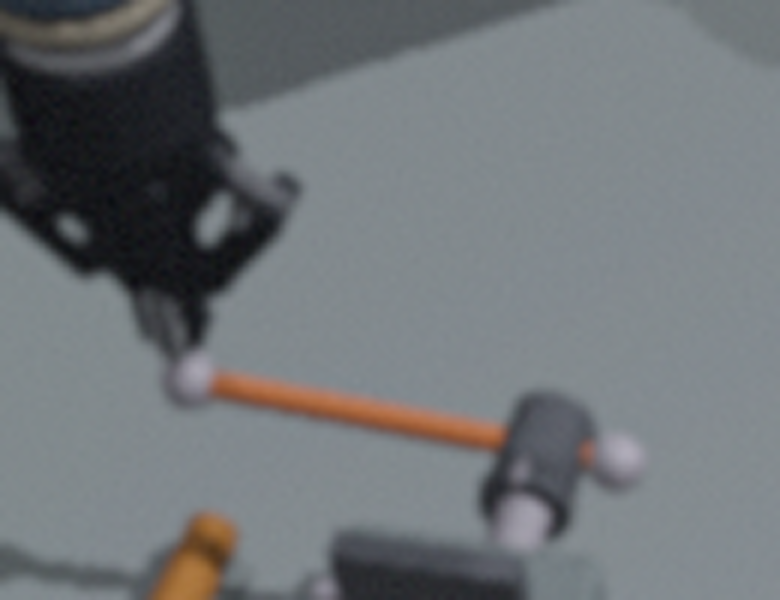

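The tips (183,350) stand just above the right ball (190,378), and the force reads about zero. I'll feel down in small steps.

```bash
python3 -m pendant '[{"delta_pos":[0,0,1],"twist":[0,0,0],"claw":-1},{"delta_pos":[0,0,1],"twist":[0,0,0],"claw":-1},{"delta_pos":[0,0,1],"twist":[0,0,0],"claw":-1},{"delta_pos":[0,0,0],"twist":[0,0,0],"claw":-1},{"delta_pos":[0,0,0],"twist":[0,0,0],"claw":-1}]';python3 -m pendant '[{"delta_pos":[0,0,1],"twist":[0,0,0],"claw":-1},{"delta_pos":[0,0,1],"twist":[0,0,0],"claw":-1},{"delta_pos":[0,0,0],"twist":[0,0,0],"claw":-1},{"delta_pos":[0,0,0],"twist":[0,0,0],"claw":-1}]';python3 -m pendant '[{"delta_pos":[0,0,1],"twist":[0,0,0],"claw":-1},{"delta_pos":[0,0,0],"twist":[0,0,0],"claw":-1},{"delta_pos":[0,0,0],"twist":[0,0,0],"claw":-1}]'
```

```text
time: 10.03
position: [0.5238, -0.1775, 0.1422]
tcp_rot: [-0.0, 0.992, -0.129, -0.0]
ft_force: [0.7, -1.1, -0.7]
gripper_width: 0.0001
time: 10.37
position: [0.5238, -0.1776, 0.1402]
tcp_rot: [-0.0, 0.992, -0.129, -0.0]
ft_force: [0.9, -0.1, 0.7]
gripper_width: -0.0001
time: 10.62
position: [0.5238, -0.1776, 0.1393]
tcp_rot: [-0.0, 0.992, -0.129, -0.0]
ft_force: [-0.3, -0.5, -0.6]
gripper_width: -0.0001
```

```bash
python3 -m pendant '[{"delta_pos":[0,0,0.5],"twist":[0,0,0],"claw":-1},{"delta_pos":[0,0,0],"twist":[0,0,0],"claw":-1},{"delta_pos":[0,0,0],"twist":[0,0,0],"claw":-1}]';python3 -m pendant '[{"delta_pos":[0,0,0.5],"twist":[0,0,0],"claw":-1},{"delta_pos":[0,0,0],"twist":[0,0,0],"claw":-1},{"delta_pos":[0,0,0],"twist":[0,0,0],"claw":-1}]';python3 -m pendant '[{"delta_pos":[0,0,0.5],"twist":[0,0,0],"claw":-1},{"delta_pos":[0,0,0],"twist":[0,0,0],"claw":-1},{"delta_pos":[0,0,0],"twist":[0,0,0],"claw":-1}]'
```

```text
time: 10.87
position: [0.5238, -0.1776, 0.1388]
tcp_rot: [-0.0, 0.992, -0.129, -0.0]
ft_force: [0.4, 0.3, 0.4]
gripper_width: -0.0004
time: 11.12
position: [0.5238, -0.1776, 0.1383]
tcp_rot: [-0.0, 0.992, -0.129, -0.0]
ft_force: [-1.4, -0.0, 0.4]
gripper_width: -0.0001
time: 11.37
position: [0.5238, -0.1776, 0.1378]
tcp_rot: [0.0, 0.992, -0.129, 0.0]
ft_force: [0.6, 0.3, 0.6]
gripper_width: -0.0002
```

```bash
python3 -m pendant '[{"delta_pos":[0,0,0.5],"twist":[0,0,0],"claw":-1},{"delta_pos":[0,0,0],"twist":[0,0,0],"claw":-1},{"delta_pos":[0,0,0],"twist":[0,0,0],"claw":-1}]';python3 -m pendant '[{"delta_pos":[0,0,0.5],"twist":[0,0,0],"claw":-1},{"delta_pos":[0,0,0],"twist":[0,0,0],"claw":-1},{"delta_pos":[0,0,0],"twist":[0,0,0],"claw":-1}]'
```

```text
time: 11.62
position: [0.5239, -0.1776, 0.1374]
tcp_rot: [0.0, 0.992, -0.129, 0.0]
ft_force: [0.4, 0.9, 1.4]
gripper_width: -0.0002
time: 11.87
position: [0.524, -0.1777, 0.137]
tcp_rot: [0.0, 0.992, -0.129, 0.0]
ft_force: [-0.6, 0.2, 2.2]
gripper_width: -0.0001
```

```bash
python3 -m pendant '[{"delta_pos":[0,0,0.5],"twist":[0,0,0],"claw":-1},{"delta_pos":[0,0,0],"twist":[0,0,0],"claw":-1},{"delta_pos":[0,0,0],"twist":[0,0,0],"claw":-1}]';python3 -m pendant '[{"delta_pos":[0,0,0.5],"twist":[0,0,0],"claw":-1},{"delta_pos":[0,0,0],"twist":[0,0,0],"claw":-1},{"delta_pos":[0,0,0],"twist":[0,0,0],"claw":-1}]'
```

```text
time: 12.12
position: [0.524, -0.1778, 0.1366]
tcp_rot: [0.0, 0.992, -0.129, 0.0]
ft_force: [-0.8, -0.8, 3.8]
gripper_width: -0.0
time: 12.37
position: [0.5241, -0.1779, 0.1362]
tcp_rot: [0.0, 0.992, -0.129, 0.0]
ft_force: [-0.4, -0.9, 5.1]
gripper_width: -0.0002
```

```bash
python3 -m pendant '[{"delta_pos":[0,0,0.5],"twist":[0,0,0],"claw":-1},{"delta_pos":[0,0,0],"twist":[0,0,0],"claw":-1},{"delta_pos":[0,0,0],"twist":[0,0,0],"claw":-1}]';python3 -m pendant '[{"delta_pos":[0,0,0.5],"twist":[0,0,0],"claw":-1},{"delta_pos":[0,0,0],"twist":[0,0,0],"claw":-1},{"delta_pos":[0,0,0],"twist":[0,0,0],"claw":-1}]'
python3 - <<'E'
from h import *
im=optics.capture("scene")[:,:,::-1]; cv2.imwrite(f"raw_scene8.png",im);cv2.imwrite(f"pics/s8.png",cv2.resize(im[150:220,130:230],None,fx=7,fy=7,interpolation=cv2.INTER_CUBIC))
E
```

```text
time: 12.62
position: [0.5243, -0.178, 0.1359]
tcp_rot: [0.0, 0.992, -0.129, 0.001]
ft_force: [-1.5, -0.1, 5.7]
gripper_width: 0.0002
time: 12.87
position: [0.5243, -0.178, 0.1356]
tcp_rot: [0.0, 0.992, -0.129, 0.001]
ft_force: [-0.0, -0.1, 6.6]
gripper_width: -0.0002
```

View pics/s8.png

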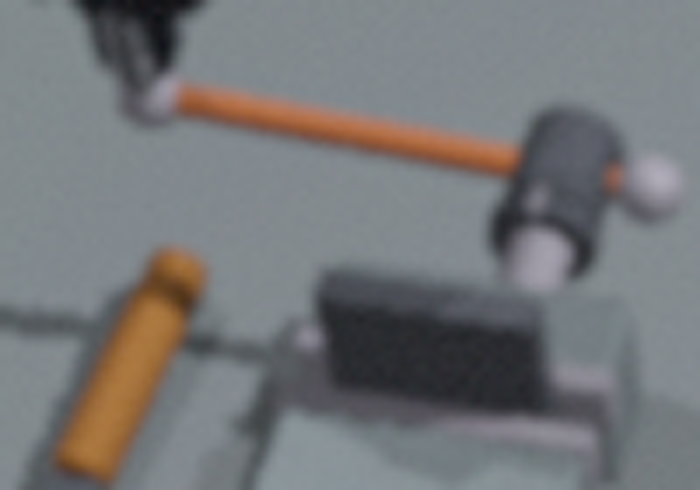

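The ball and bar are unmoved, so the give is in the arm and fingers. I'll keep adding load.

```bash
python3 -m pendant '[{"delta_pos":[0,0,0.5],"twist":[0,0,0],"claw":-1},{"delta_pos":[0,0,0.5],"twist":[0,0,0],"claw":-1},{"delta_pos":[0,0,0],"twist":[0,0,0],"claw":-1},{"delta_pos":[0,0,0],"twist":[0,0,0],"claw":-1}]';python3 -m pendant '[{"delta_pos":[0,0,0.5],"twist":[0,0,0],"claw":-1},{"delta_pos":[0,0,0.5],"twist":[0,0,0],"claw":-1},{"delta_pos":[0,0,0],"twist":[0,0,0],"claw":-1},{"delta_pos":[0,0,0],"twist":[0,0,0],"claw":-1}]'
```

```text
time: 13.25
position: [0.5245, -0.1782, 0.135]
tcp_rot: [0.001, 0.992, -0.129, 0.001]
ft_force: [-0.9, -0.7, 9.5]
gripper_width: -0.0002
time: 13.58
position: [0.5247, -0.1783, 0.1344]
tcp_rot: [0.001, 0.992, -0.129, 0.001]
ft_force: [-0.9, -0.1, 11.6]
gripper_width: 0.0002
```

```bash
python3 -m pendant '[{"delta_pos":[0,0,0.5],"twist":[0,0,0],"claw":-1},{"delta_pos":[0,0,0.5],"twist":[0,0,0],"claw":-1},{"delta_pos":[0,0,0],"twist":[0,0,0],"claw":-1},{"delta_pos":[0,0,0],"twist":[0,0,0],"claw":-1}]';python3 -m pendant '[{"delta_pos":[0,0,0.5],"twist":[0,0,0],"claw":-1},{"delta_pos":[0,0,0],"twist":[0,0,0],"claw":-1},{"delta_pos":[0,0,0],"twist":[0,0,0],"claw":-1}]'
```

```text
time: 13.92
position: [0.525, -0.1784, 0.1338]
tcp_rot: [0.001, 0.992, -0.129, 0.002]
ft_force: [-0.8, -0.7, 13.9]
gripper_width: 0.0003
time: 14.17
position: [0.5251, -0.1785, 0.1335]
tcp_rot: [0.001, 0.992, -0.129, 0.002]
ft_force: [-1.9, -0.6, 15.5]
gripper_width: 0.0002
```

The load is at about 15.5 N, so I'll hold it for over 2 s.

```bash
for i in 1 ; do python3 -m pendant '[{"delta_pos":[0,0,0],"twist":[0,0,0],"claw":-1},{"delta_pos":[0,0,0],"twist":[0,0,0],"claw":-1},{"delta_pos":[0,0,0],"twist":[0,0,0],"claw":-1},{"delta_pos":[0,0,0],"twist":[0,0,0],"claw":-1},{"delta_pos":[0,0,0],"twist":[0,0,0],"claw":-1}]'; python3 -m pendant '[{"delta_pos":[0,0,0],"twist":[0,0,0],"claw":-1},{"delta_pos":[0,0,0],"twist":[0,0,0],"claw":-1},{"delta_pos":[0,0,0],"twist":[0,0,0],"claw":-1},{"delta_pos":[0,0,0],"twist":[0,0,0],"claw":-1},{"delta_pos":[0,0,0],"twist":[0,0,0],"claw":-1}]'; done
python3 - <<'E'
from h import *
im=optics.capture("scene")[:,:,::-1]; cv2.imwrite(f"pics/s9.png",cv2.resize(im[150:220,130:230],None,fx=7,fy=7,interpolation=cv2.INTER_CUBIC))
f=[]
for i in range(10): optics.capture("scene"); f.append(bot.get_state()['ft_force'])
print(np.mean(f,0),np.std(f,0))
E
```

```text
time: 14.58
position: [0.5251, -0.1785, 0.1335]
tcp_rot: [0.001, 0.992, -0.129, 0.002]
ft_force: [-2.4, -1.0, 14.9]
gripper_width: 0.0001
time: 15.0
position: [0.525, -0.1785, 0.1335]
tcp_rot: [0.001, 0.992, -0.129, 0.002]
ft_force: [-2.4, 0.4, 14.6]
gripper_width: -0.0002
[-1.88356676 -0.31504285 15.3344034 ] [0.41807493 0.36543158 0.34925202]
```

View pics/s9.png

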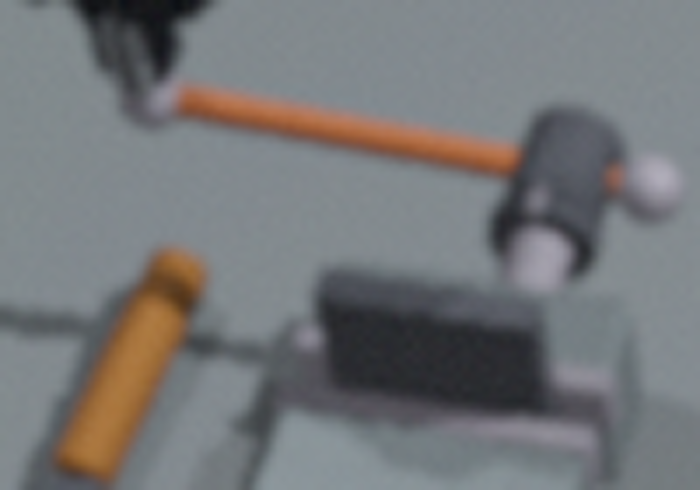

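The picture shows the bar, notch and left ball (655,185) in the same place, with a steady mean of 15.3 N. I'll hold a little longer, then lift straight up gently.

```bash
python3 -m pendant '[{"delta_pos":[0,0,0],"twist":[0,0,0],"claw":-1},{"delta_pos":[0,0,0],"twist":[0,0,0],"claw":-1},{"delta_pos":[0,0,0],"twist":[0,0,0],"claw":-1},{"delta_pos":[0,0,0],"twist":[0,0,0],"claw":-1},{"delta_pos":[0,0,0],"twist":[0,0,0],"claw":-1}]'; python3 -m pendant '[{"delta_pos":[0,0,0],"twist":[0,0,0],"claw":-1},{"delta_pos":[0,0,0],"twist":[0,0,0],"claw":-1},{"delta_pos":[0,0,0],"twist":[0,0,0],"claw":-1}]'; python3 -m pendant '[{"delta_pos":[0,0,-1.5],"twist":[0,0,0],"claw":-1},{"delta_pos":[0,0,-1.5],"twist":[0,0,0],"claw":-1},{"delta_pos":[0,0,-2],"twist":[0,0,0],"claw":-1},{"delta_pos":[0,0,-3],"twist":[0,0,0],"claw":-1},{"delta_pos":[0,0,-5],"twist":[0,0,0],"claw":-1}]'; python3 -m pendant '[{"delta_pos":[0,0,-10],"twist":[0,0,0],"claw":-1},{"delta_pos":[0,0,-25],"twist":[0,0,0],"claw":-1},{"delta_pos":[0,0,-25],"twist":[0,0,0],"claw":-1},{"delta_pos":[0,0,-15],"twist":[0,0,0],"claw":-1},{"delta_pos":[0,0,0],"twist":[0,0,0],"claw":-1}]'; python3 -m pendant '[{"delta_pos":[-30,0,0],"twist":[0,0,0],"claw":-1},{"delta_pos":[-30,0,0],"twist":[0,0,0],"claw":-1},{"delta_pos":[-20,0,0],"twist":[0,0,0],"claw":-1},{"delta_pos":[0,0,0],"twist":[0,0,0],"claw":-1},{"delta_pos":[0,0,0],"twist":[0,0,0],"claw":-1}]'
python3 - <<'E'
from h import *
for n in C:
    im=optics.capture(n)[:,:,::-1]; cv2.imwrite(f"raw_{n}10.png",im)
a=cv2.imread("raw_scene10.png")[150:220,130:230]
cv2.imwrite("pics/cs10.png",cv2.resize(a,None,fx=7,fy=7,interpolation=cv2.INTER_CUBIC))
cv2.imwrite("pics/t10.png",cv2.resize(cv2.imread("raw_top10.png"),(800,600)))
print(bot.get_state()['ft_force'])
E
```

```text
time: 15.97
position: [0.5251, -0.1785, 0.1335]
tcp_rot: [0.001, 0.992, -0.129, 0.002]
ft_force: [-1.4, -0.8, 15.0]
gripper_width: 0.0
time: 16.22
position: [0.525, -0.1785, 0.1335]
tcp_rot: [0.001, 0.992, -0.129, 0.002]
ft_force: [-1.9, -0.3, 16.1]
gripper_width: -0.0001
time: 16.63
position: [0.5231, -0.177, 0.1437]
tcp_rot: [-0.001, 0.992, -0.129, -0.001]
ft_force: [0.1, 0.6, -0.0]
gripper_width: -0.0001
time: 17.05
position: [0.5258, -0.1785, 0.2231]
tcp_rot: [0.001, 0.992, -0.129, 0.003]
ft_force: [0.1, -0.4, -0.0]
gripper_width: 0.0001
time: 17.47
position: [0.4456, -0.1566, 0.2189]
tcp_rot: [-0.0, 0.992, -0.13, -0.001]
ft_force: [0.7, -0.3, 0.5]
gripper_width: -0.0001
[0.25735662 0.40865182 0.148449  ]
```

View pics/cs10.png

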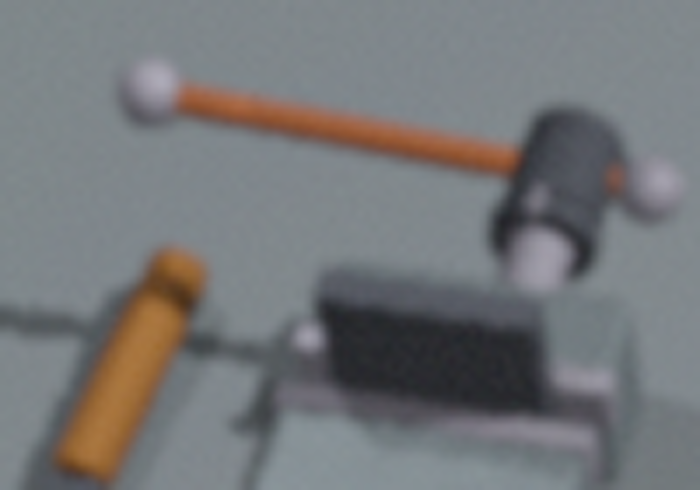

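View pics/t10.png

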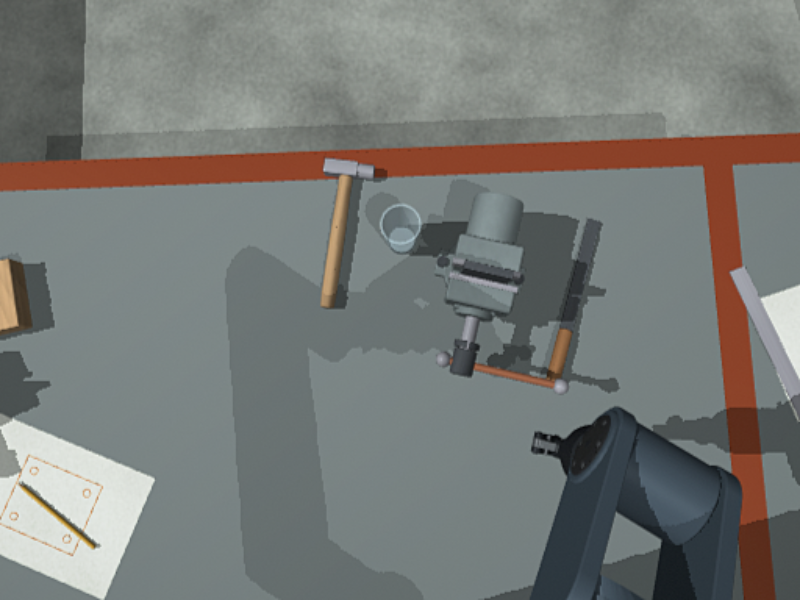

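The right ball (151,90) and left ball (655,185) in the scene crop are where they were before the press. The bar is fully out, the bystanders have not moved, and the robot is clear.

```bash
python3 -c "
from plant import order
print(order.sign_off())"
```

```text
the job is handed in; nothing more can be done
None
```

The vise passed the proof as far as I can measure, and I've handed the job in; no verdict was reported.

- **Slide:** I pushed the left ball to the right with shut fingers until it hit the stop. The force rose from about 3 N to 8.6 N with no further movement. The right ball moved 48.8 mm, which matches the fully-out position.
- **Press:** I pressed straight down on the right ball for about 2 s. The averaged force was 15.3 N, and the highest single reading was 16.1 N, within sensor noise of about 0.4 N.
- **Last checks:** After lifting off, both balls were at the same pixels as before the press, so the bar is still fully out. The notch showed no visible movement, and the force was back to about zero. The hammer, file and tumbler were in their original places, and the arm was clear of everything.
- **Unexpected:** The fingertips sank about 4 mm while the load built up, more than the 0.6 mm expected from the screw. The bar and balls did not move in the pictures, so I put this down to give in the arm and fingers.

No check failed. The job took about 17.5 s of the 70 s allowed.

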